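Square a spoon blank up in the corner of a bench fence

ROBOT

A 6-joint arm with a two-finger parallel gripper is mounted at the origin on the work surface. World frame = base frame: x ahead of the robot, y to its left, z up, the work surface at z = 0. Lengths are in m, angles in rad, forces in N, time in s.
With the tool pointing down it reaches from about 0.3 to 0.875 m from the base axis. Payload 6.4 kg.
Tool frame: the origin (TCP) lies midway between the tips of the shut fingers; the grasp point (between the pads) lies 19 mm behind it (ctrl.tcp_to_grasp is the distance from the TCP to the grasp point, in m); z points along the fingers, y is the direction in which the jaws open and shut (so a half turn about z gives the same grasp; the last joint's range is limited). The gripper opens to 85 mm and grips with 20 to 120 N. Pads are 22 mm wide; open, the fingers measure 114 mm over their backs; the gripper's body (76 mm by 85 mm) begins 54 mm behind the grasp point. The pads swing forward as they close: fully open they stand 13 mm farther back than shut.
Start: joints at [-1.551, 0.181, 1.607, -0, 1.354, -0.206], TCP at [0.129, -0.56, 0.231] pointing down, gripper open.
Joint ranges: [-2.99, 2.99], [-0.89, 2.07], [0.3, 2.58], [-1.14, 4.28], [0, 2.63], [-3.12, 3.12]. Speed limits (rad/s): [2.57, 2.57, 3.01, 3.14, 3.14, 3.14].

INTERFACE

Orientations are given as a unit quaternion [w, x, y, z].
In Python, from bench import monitor, imaging, order, spotter, ctrl gives the robot as it stands.
- The arm moves only by the shell command python3 -m pendant 'ROWS'. ROWS is JSON, a list that holds one entry, the list of rows, each a list of 5 numbers: the shift along the world's x, y, z in mm, then the turn about the world's z in degrees, then the finger opening in mm, from 0 to 85.4. A call has 1 to 8 rows; each row shifts and turns the commanded pose from where the row before left it; what a row does not reach is not made up. A row lasts 1/8 s, in which the tool goes at most 62.5 mm and 10.7 degrees, less where a joint would pass 70% of its speed; a pose out of reach is approached as far as the arm can. A call with a gripper value outside its range is refused whole. The fingers move at their own pace and stop on an object; the grip force is fixed at half the most. Time passes only in rows, so rows that do not move let the fingers close. It gives the time, the measured TCP pose, the force and the opening at its end, in the units of the state.
- monitor.get_obs(): the state, without advancing time (a new reading comes with each control period).
- imaging.camera(name): name is "side" or "top" or "wrist"; returns a dict with "img" (420x560x3 uint8, red, green, blue), "vfov" (degrees; the focal length in pixels is half the picture's height over the tangent of half this angle, whatever the lens; pixels are square), "cx", "cy" (the principal point, pixels), "origin" and "orientation" of the camera in the world. Camera axes: x right, y down, z forward; pixel columns grow to the right and rows downward; lengths in m; the calibration is good to about 2 mm. A picture is of the moment at which its call begins. There is no depth.
- order.hand_in(): hands the job in, once; it reports no verdict.
Trained networks look in the newest picture that a camera, given by its name, has taken for a name from the list of things; names that differ only in an ending like _2 or _b are one class to them, and where a whole thing is asked for, a point or a joint stands for the part that bears it (a point fixed in the world has none). Each returns a list of dicts, best first, with "confidence" (0 to 1); they miss things now and then, are a little off and sometimes report something else, mostly with a low value. They report only what shows in the picture. A call takes as long as a camera call. They do not tell look-alikes from the thing itself.
- spotter.recognise(camera, thing): "at" ([x, y, z] in m, in the coordinates of the camera as it stood for that picture, good to about 4 mm: the middle of the surface that is visible of it).
- spotter.tip_of(camera, thing): "at" ([x, y, z] in m, in the coordinates of the camera as it stood for that picture, good to about 4 mm: a listed point, or the origin of a listed thing).
The state is a dict: "time_s": time; "q": joint angles; "dq": joint speeds; "joint_efforts": joint torques, N m; "eef_pos": TCP position; "eef_rot": TCP orientation; "wrist_force": force on the tool from outside, world axes, zero at the start; "torque": the same for the moment, N m; "opening": opening from 0.0 (shut) to 1.0 (fully open).
Only numpy, scipy, OpenCV 4.12 (cv2) and the standard library are available. Lean on these libraries where they do the work, as an engineer would, in place of code of your own. Each camera call takes 0.05 s, during which the arm holds its last target. There are 200 camera calls.

TASK

Push the rectangular spoon blank across the bench with your fingertips until one long side lies flat against the wooden fence and one end sits tight against the square stop block (not the round dog at the other end of the fence), then leave it there. Only slide it: do not lift, tip or knock it flying, and leave the other things on the bench where they stand.

Things in the scene. Friction and masses are not known exactly. Their poses are not given: they have to be found in the camera images.
- blank: The spoon blank: a plain pale wooden block with a spoon pencilled on its top, 60 (its x) x 120 (its y, long) x 45 mm high, 0.14 to 0.28 kg, loose on the bench in front of the fence (robot's side), turned up to about 20 degrees from the fence. Origin: centre of its underside. It slides on the bench with friction coefficient about 1 or less.
- fence: Dark wooden fence strip screwed to the bench, 18 (its x) x 460 (its y, long) x 35 mm high. Origin: centre of its underside. Its own -x side, 9 mm from the origin, faces the robot and is the face to seat the blank on. It is placed and turned differently each time (up to about 11 degrees).
- stop: The square stop block, fixed, pale wood, 40 x 40 x 38 mm high, axes parallel to the fence's. It touches the fence's robot-side face near one end: centre 29 mm to -x and 200 mm to +y or -y of the fence's origin in the fence's axes (which end varies). Origin: centre of its underside. The blank's end goes against its face towards the fence's middle, 20 mm from the origin.
- dog: The round dog, fixed to the bench: pale wooden cylinder 40 mm across, 38 mm high, placed like the stop but at the other end of the fence. Origin: centre of its underside. Not to be used.
- tin: Wax tin, 70 mm across, 60 mm high, standing loose; bystander. Origin: centre of its underside.
- mallet: Round wooden carver's mallet standing on its head, handle up: head 80 mm across, 168 mm high in all, loose; bystander. Origin: centre of its underside.
- log: Round log offcut standing on end, 56 mm across, 70 mm high, loose; bystander. Origin: centre of its underside.
- whetstone: Grey whetstone lying flat beyond the fence, 50 (x) x 150 (y) x 22 mm high, loose; bystander. Origin: centre of its underside.
Things that resemble listed ones, but are neither listed nor needed, are in the scene too. What is shaped like the blank but pink or red is not meant.

How it is judged:
By the outcome, as a careful person would: the job done as asked, in the order asked, and still so for the second after the job is handed in, with the robot touching nothing.
It also fails if it takes over 48 s, if anything falls off the work surface, if the arm or the gripper's body presses on something with over 40 N, if the wrist force passes 120 N, or if a joint passes its speed limit or range.

## Working session

There is one attempt and no reset: what is moved stays moved. The work goes in short steps, Python scripts to look and compute and a shell command to move; the robot and the scene stay as the last step left them, time stands still between calls to the robot, and variables do not carry over. Pictures are saved under pics/ and viewed, about 8 in all and at most 12, crops included, and the job is handed in when it is done.

```bash
mkdir -p pics
cat > h.py <<'E'
import numpy as np, cv2
from scipy.spatial.transform import Rotation as R
from bench import monitor, imaging, order, spotter, ctrl
def Rc(c): 
    w,x,y,z=c["orientation"]; return R.from_quat([x,y,z,w]).as_matrix()
def W(c,p): return Rc(c)@np.array(p)+np.array(c["origin"])
def f(c): return c["img"].shape[0]/2/np.tan(np.radians(c["vfov"])/2)
def px2w(c,u,v,z):
    d=Rc(c)@np.array([(u-c["cx"])/f(c),(v-c["cy"])/f(c),1]); o=np.array(c["origin"])
    return o+d*(z-o[2])/d[2]
def w2px(c,p):
    q=Rc(c).T@(np.array(p)-np.array(c["origin"])); return q[:2]/q[2]*f(c)+[c["cx"],c["cy"]]
def save(c,n,s=1): cv2.imwrite("pics/"+n,cv2.resize(c["img"][:,:,::-1],None,fx=s,fy=s))
E
python3 - <<'E'
from h import *
for n in ["top","side"]:
    c=imaging.camera(n); save(c,n+"1.png",1.4); print(n,c["origin"],c["orientation"],c["vfov"],c["cx"],c["cy"])
    for t in "blank fence stop dog tin mallet log whetstone".split():
        for d in spotter.tip_of(n,t)[:3]: print(t,round(d["confidence"],2),W(c,d["at"]).round(3),w2px(c,W(c,d["at"])).round())
E
```

```text
top [0.44187029 0.0697705  1.04793134] [-0.0341791   0.71644408 -0.69568237  0.039569  ] 53.496967052692 279.4022874041088 210.8000798822655
blank 0.68 [ 0.44   0.098 -0.001] [264. 255.]
blank 0.63 [ 0.518 -0.062  0.001] [329. 225.]
blank 0.57 [ 0.352 -0.125  0.001] [353. 293.]
fence 0.74 [ 0.646 -0.041  0.001] [321. 175.]
fence 0.71 [ 0.517 -0.061  0.001] [328. 226.]
fence 0.19 [ 0.417 -0.29   0.   ] [419. 268.]
stop 0.88 [0.6   0.159 0.002] [242. 191.]
stop 0.35 [ 0.422 -0.291  0.002] [420. 267.]
dog 0.5 [ 0.633 -0.242 -0.001] [400. 183.]
tin 0.97 [ 0.436  0.312 -0.003] [179. 254.]
tin 0.37 [ 0.646 -0.042  0.003] [322. 175.]
mallet 0.88 [ 0.416 -0.292  0.002] [420. 269.]
log 0.62 [0.316 0.43  0.006] [127. 302.]
whetstone 0.94 [ 0.764 -0.02   0.001] [314. 130.]
side [0.47153932 0.8746148  0.69535377] [ 0.02431115 -0.03067525  0.90432883 -0.42503807] 57.348227200008274 274.88247828243533 205.47385540487755
blank 0.87 [ 0.352 -0.125 -0.004] [341. 176.]
blank 0.71 [ 0.439  0.092 -0.005] [313. 221.]
blank 0.56 [ 0.518 -0.059  0.001] [287. 185.]
fence 0.91 [ 0.648 -0.037 -0.002] [244. 189.]
stop 0.83 [0.605 0.16  0.001] [249. 234.]
dog 0.45 [ 0.633 -0.242  0.001] [256. 152.]
tin 0.69 [ 0.44   0.312 -0.001] [313. 284.]
mallet 0.72 [ 0.413 -0.289  0.002] [321. 146.]
log 0.88 [0.314 0.425 0.001] [375. 331.]
log 0.3 [ 0.637 -0.241 -0.004] [255. 154.]
whetstone 0.79 [ 0.762 -0.016  0.002] [205. 191.]
```

View pics/top1.png

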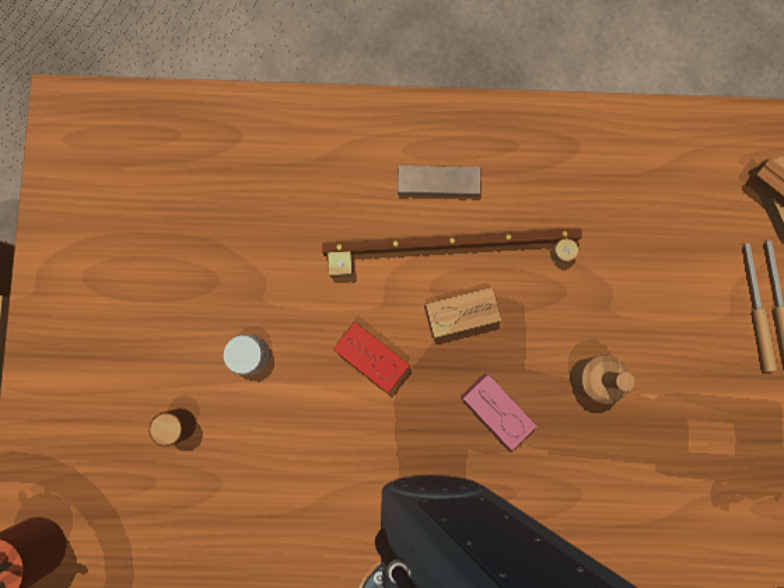

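The true blank is the pale one at about (460,315) px. The stop is on the left at (340,263), the dog is on the right, and the red and pink decoys lie in front. Next I'll take precise edges from a crop.

Run:
```python
from h import *
c=imaging.camera("top")
x0,y0=220,150
cr=c["img"][y0:270,x0:425][:,:,::-1]
cv2.imwrite("pics/crop1.png",cv2.resize(cr,None,fx=3.9,fy=3.9,interpolation=cv2.INTER_CUBIC))
o=monitor.get_obs(); w,x,y,z=o["eef_rot"]
print(R.from_quat([x,y,z,w]).as_matrix().round(3),o["eef_pos"],o["opening"],ctrl.tcp_to_grasp)
```

```text
[[ 0.975  0.224 -0.   ]
 [ 0.224 -0.975 -0.   ]
 [-0.     0.    -1.   ]] [ 0.12874571 -0.56040975  0.23129069] 1.0022364301119493 0.0187
```

View pics/crop1.png

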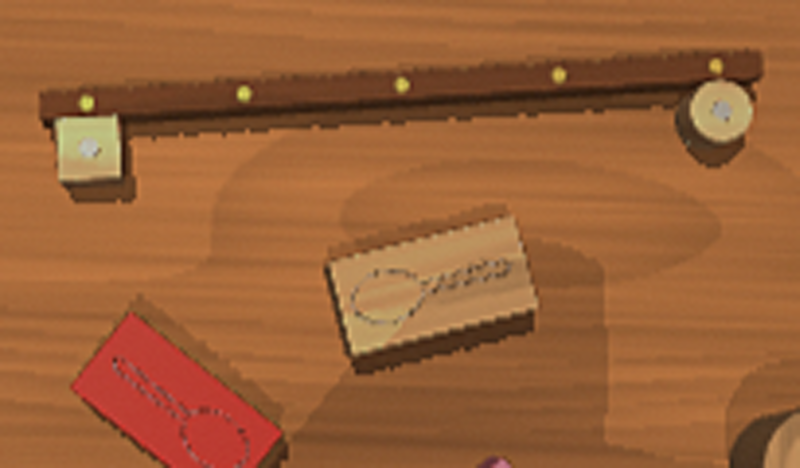

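The crop shows blank top corners at (329,265), (513,217), (537,305) and (356,357), fence screws running (87,103) to (716,66), and the red block's nearest corner at (133,312).

Run:
```python
from h import *
c=imaging.camera("top")
P=lambda u,v,z: px2w(c,220+u/3.9,150+v/3.9,z)[:2]
b=np.array([P(*p,.045) for p in [(329,265),(513,217),(537,305),(356,357)]])
s1,s5=P(87,103,.035),P(716,66,.035); d=s1-s5; th=np.arctan2(-d[0],d[1])
ey=np.array([-np.sin(th),np.cos(th)]); ex=np.array([np.cos(th),np.sin(th)]); O=P(401.5,85,.035)
print("fence O",O.round(4),"deg",np.degrees(th))
l=lambda p:(np.array([(p-O)@ex,(p-O)@ey])*1000).round(1)
st=np.mean([P(*p,.038) for p in [(56,117),(119,114),(122,177),(60,183)]],0)
print("stop local",l(st),"dog",l(P(721,111,.038)))
print("blank c",b.mean(0).round(4),l(b.mean(0)),[l(p) for p in b],b.round(3))
bl=(b[0]-b[1])+(b[3]-b[2]); print("blank deg",np.degrees(np.arctan2(-bl[0],bl[1])), "sizes",[np.linalg.norm(b[i]-b[i-1]).round(4) for i in range(4)])
for n,p in dict(redtop=P(133,312,.045),redR=P(283,437,.045)).items(): print(n,p.round(3),l(p))
cen=b.mean(0); be=np.radians(np.degrees(np.arctan2(-bl[0],bl[1])))
for k in(.030,.06): print("push start",k,(cen-(k+.03)*np.array([np.cos(be),np.sin(be)])).round(4))
o=monitor.get_obs();print(o["time_s"])
for n,p in dict(mallet=(.415,-.29)).items(): print(n,l(np.array(p)))
```

```text
fence O [ 0.6481 -0.0412] deg 5.174597324118279
stop local [-28.8 199.2] dog [ -29.2 -200.1]
blank c [ 0.5204 -0.0624] [-129.1   -9.7] [array([-112.3,   54.4]), array([-89.3, -62. ]), array([-144.8,  -72.5]), array([-170. ,   41.6])] [[ 0.531  0.003]
 [ 0.565 -0.111]
 [ 0.51  -0.126]
 [ 0.475 -0.015]]
blank deg 16.976290036787383 sizes [np.float64(0.0592), np.float64(0.1186), np.float64(0.0566), np.float64(0.1169)]
redtop [0.499 0.123] [-134.   177.2]
redR [0.425 0.029] [-216.1   89.7]
push start 0.03 [ 0.463 -0.08 ]
push start 0.06 [ 0.4344 -0.0887]
1.0
mallet [-254.6 -226.8]
```

```bash
python3 -m pendant '[[[34,51,0,1,70],[34,51,0,1,70],[34,51,0,1,70],[34,51,0,1,70],[34,51,0,0,70],[34,51,0,0,70],[34,51,0,0,70],[34,51,0,0,70]]]'
python3 -m pendant '[[[30,50,0,0,70],[10,15,-30,0,70],[0,0,-45,0,70],[0,0,-45,0,70],[0,0,0,0,70]]]'
```

```text
time_s: 2.0
eef_pos: [0.4017, -0.1507, 0.2318]
eef_rot: [0.001, 0.989, 0.147, 0.001]
wrist_force: [0.4, -1.3, -0.2]
opening: 0.82
time_s: 2.62
eef_pos: [0.438, -0.086, 0.1085]
eef_rot: [-0.002, 0.989, 0.147, -0.003]
wrist_force: [-0.6, 0.8, -0.3]
opening: 0.82
```

```bash
python3 -m pendant '[[[0,0,-40,0,70],[0,0,-40,0,70],[0,0,-20,0,70],[0,0,0,0,70]]]'
python3 - <<'E'
from h import *
a=imaging.camera("wrist")["img"]; b=imaging.camera("side")
sc=b["img"][120:290,180:400]
b2=cv2.resize(sc,(544,420)); cv2.imwrite("pics/w2.png",cv2.resize(np.hstack([a,b2])[:,:,::-1],(800,304)))
E
```

```text
time_s: 3.12
eef_pos: [0.4411, -0.0877, 0.0119]
eef_rot: [-0.0, 0.989, 0.147, -0.0]
wrist_force: [0.1, -0.7, 0.0]
opening: 0.822
```

View pics/w2.png

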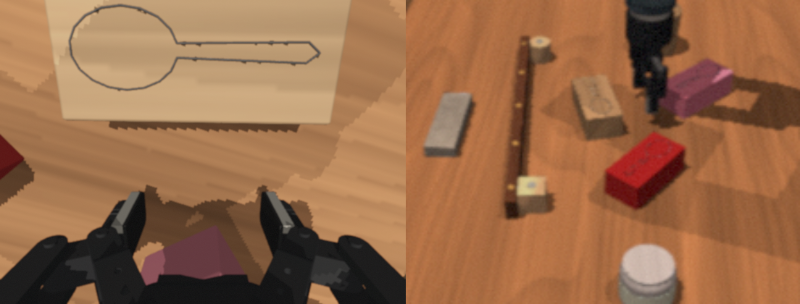

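The wrist view shows the fingers centred and square behind the blank's long side, with pink clear behind and red clear to the left. I'll push, turning gradually.

```bash
python3 -m pendant '[[[10,2,-3,0,70],[10,2,0,0,70],[10,2,0,-2,70],[10,1,0,-2,70],[10,1,0,-2,70],[10,1,0,-2,70],[10,1,0,-2,70],[10,1,0,-2,70]]]'
python3 -m pendant '[[[10,1,0,0,70],[10,1,0,0,70],[5,0.5,0,0,70],[0,0,0,0,70]]]'
python3 - <<'E'
from h import *
a=imaging.camera("wrist")["img"]; b=imaging.camera("top")
b2=cv2.resize(b["img"][140:280,210:410],(600,420)); cv2.imwrite("pics/w3.png",cv2.resize(np.hstack([a,b2])[:,:,::-1],(800,290)))
E
```

```text
time_s: 4.22
eef_pos: [0.5215, -0.0761, 0.0086]
eef_rot: [-0.0, 0.999, 0.043, -0.0]
wrist_force: [-2.0, 0.2, 1.8]
opening: 0.818
time_s: 4.72
eef_pos: [0.5463, -0.0739, 0.0083]
eef_rot: [0.0, 0.999, 0.043, 0.0]
wrist_force: [-1.1, -0.3, 0.8]
opening: 0.821
```

View pics/w3.png

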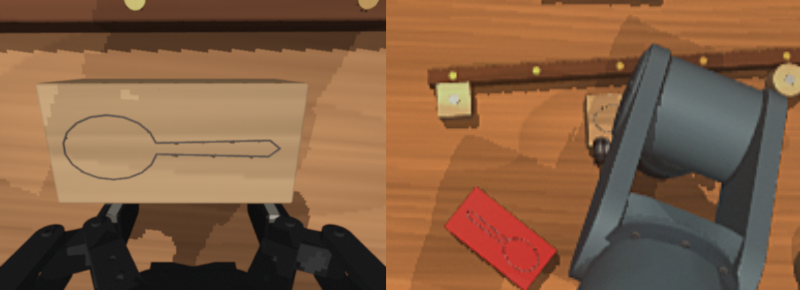

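The blank rides squarely on both fingers, about 25 mm short of the fence. I'll close that gap slowly.

```bash
python3 -m pendant '[[[7,0.6,0,0,70],[7,0.6,0,0,70],[5,0.5,0,0.3,70],[3,0.3,0,0,70]]]'
python3 -m pendant '[[[2,0.2,0,0,70],[2,0.2,0,0,70],[0,0,0,0,70]]]'
```

```text
time_s: 5.32
eef_pos: [0.5681, -0.0719, 0.0083]
eef_rot: [0.0, 0.999, 0.046, -0.0]
wrist_force: [-2.7, -0.9, 1.6]
opening: 0.821
time_s: 5.7
eef_pos: [0.572, -0.0715, 0.0083]
eef_rot: [0.0, 0.999, 0.046, 0.0]
wrist_force: [-0.3, -0.2, -1.0]
opening: 0.821
```

```bash
python3 -m pendant '[[[2,0.2,0,0,70],[0,0,0,0,70]]]'
python3 -m pendant '[[[2,0.2,0,0,70],[0,0,0,0,70]]]'
```

```text
time_s: 5.95
eef_pos: [0.5724, -0.0714, 0.0081]
eef_rot: [-0.0, 0.999, 0.046, -0.002]
wrist_force: [-6.4, -0.6, 4.6]
opening: 0.819
time_s: 6.2
eef_pos: [0.5723, -0.0712, 0.0077]
eef_rot: [-0.0, 0.999, 0.046, -0.004]
wrist_force: [-13.8, -3.7, 9.4]
opening: 0.82
```

Seated on the fence: force rose to 14 N and the position stalled. I'll retract and move to the blank's right end, turned 90°.

```bash
python3 -m pendant '[[[-10,-1,0,0,70],[-20,-2,0,0,70],[0,0,40,0,70],[0,0,50,0,20],[0,-10,0,10,20],[0,-10,0,10,20],[0,-10,0,10,20],[10,-10,0,10,20]]]'
python3 -m pendant '[[[10,-10,0,10,20],[10,-10,0,10,20],[15,-10,0,10,20],[14,-10,0,10,20],[15,0,0,10,20],[0,0,0,0,20]]]'
python3 - <<'E'
from h import *
a=imaging.camera("wrist")["img"]; b=imaging.camera("top")
b2=cv2.resize(b["img"][140:280,210:410],(600,420)); cv2.imwrite("pics/w4.png",cv2.resize(np.hstack([a,b2])[:,:,::-1],(800,290)))
p=np.array(monitor.get_obs()["eef_pos"])[:2]-[.6481,-.0412]; print(p@[.9959,.0902],p@[-.0902,.9959])
E
```

```text
time_s: 7.2
eef_pos: [0.5557, -0.1143, 0.0984]
eef_rot: [0.0, 0.922, 0.387, 0.0]
wrist_force: [0.0, -0.7, -0.4]
opening: 0.235
time_s: 7.95
eef_pos: [0.6205, -0.1543, 0.0983]
eef_rot: [0.001, 0.675, 0.738, 0.0]
wrist_force: [-0.4, 0.8, -0.2]
opening: 0.235
-0.03884779475804886 -0.10961067817476283
```

View pics/w4.png

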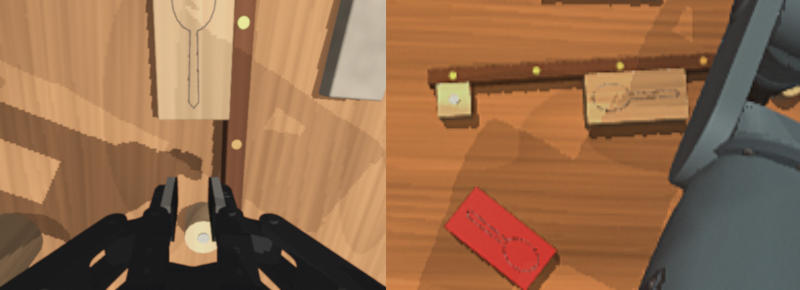

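The blank lies along the fence, with its end about 35 mm ahead of the fingers. I'll descend and watch the force.

```bash
python3 -m pendant '[[[-5,-0.5,-30,0,20],[0,0,-25,0,20],[0,0,-15,0,20],[0,0,-5,0,20],[0,0,0,0,20]]]'
python3 -m pendant '[[[0,0,-5,0,20],[0,0,-5,0,20],[0,0,0,0,20]]]'
```

```text
time_s: 8.68
eef_pos: [0.6149, -0.1547, 0.0236]
eef_rot: [0.0, 0.674, 0.738, 0.0]
wrist_force: [0.0, 0.1, 0.5]
opening: 0.234
time_s: 9.05
eef_pos: [0.6145, -0.1545, 0.0129]
eef_rot: [-0.0, 0.674, 0.739, -0.0]
wrist_force: [-0.9, -0.7, -0.1]
opening: 0.234
```

```bash
python3 -m pendant '[[[-1.1,12,0,0,20],[-1.1,12,0,0,20],[-0.9,10,0,0,20],[-0.9,10,0,0,20],[-0.9,10,0,0,20],[-0.9,10,0,0,20],[-0.9,10,0,0,20],[-0.9,10,0,0,20]]]'
python3 -m pendant '[[[-0.9,10,0,0,20],[-0.9,10,0,0,20],[-0.9,10,0,0,20],[-0.9,10,0,0,20],[-0.9,10,0,0,20],[-0.5,5,0,0,20],[0,0,0,0,20]]]'
python3 - <<'E'
from h import *
a=imaging.camera("wrist")["img"]; b=imaging.camera("top")
b2=cv2.resize(b["img"][140:280,210:410],(600,420)); cv2.imwrite("pics/w5.png",cv2.resize(np.hstack([a,b2])[:,:,::-1],(800,290)))
p=np.array(monitor.get_obs()["eef_pos"])[:2]-[.6481,-.0412]; print(p@[.9959,.0902],p@[-.0902,.9959])
E
```

```text
time_s: 10.05
eef_pos: [0.6071, -0.0701, 0.0133]
eef_rot: [0.0, 0.674, 0.739, -0.0]
wrist_force: [-1.4, -2.6, 0.9]
opening: 0.235
time_s: 10.92
eef_pos: [0.602, -0.0148, 0.0131]
eef_rot: [-0.0, 0.674, 0.739, 0.0]
wrist_force: [0.1, -0.0, 0.5]
opening: 0.235
-0.043475090320679186 0.029887829579920838
```

View pics/w5.png

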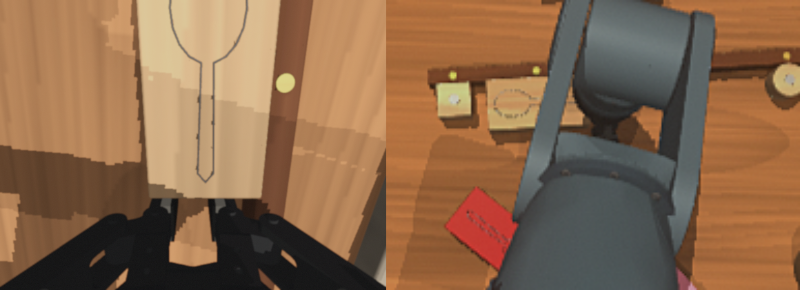

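About 20 mm remains between the blank and the stop, and the blank is still along the fence.

```bash
python3 -m pendant '[[[-0.7,8,0,0,20],[-0.5,6,0,0,20],[-0.3,3,0,0,20],[0,0,0,0,20]]]'
python3 -m pendant '[[[-0.2,2,0,0,20],[-0.2,2,0,0,20],[0,0,0,0,20]]]'
```

```text
time_s: 11.52
eef_pos: [0.6006, 0.0019, 0.0132]
eef_rot: [-0.0, 0.674, 0.739, 0.0]
wrist_force: [0.2, 1.0, 0.6]
opening: 0.233
time_s: 11.9
eef_pos: [0.6003, 0.0049, 0.0133]
eef_rot: [0.0, 0.674, 0.739, -0.0]
wrist_force: [-0.2, -3.1, -0.1]
opening: 0.235
```

```bash
python3 -m pendant '[[[-0.2,2,0,0,20],[0,0,0,0,20]]]'
```

```text
time_s: 12.15
eef_pos: [0.6004, 0.0049, 0.0135]
eef_rot: [0.001, 0.674, 0.739, -0.001]
wrist_force: [-1.0, -12.0, -1.0]
opening: 0.233
```

Firm contact at the stop: 12 N, with the position stalled where predicted. I'll back off and look.

```bash
python3 -m pendant '[[[0.5,-5,0,0,20],[1.3,-15,0,0,20],[0,0,40,0,20],[0,0,45,0,20],[0,-50,20,0,20],[-20,-50,20,0,20],[-30,-50,20,0,20],[0,0,0,0,20]]]'
python3 - <<'E'
from h import *
b=imaging.camera("top"); s=imaging.camera("side")
k=lambda c,y,x:cv2.resize(c["img"][y:y+70,x:x+110],(800,509//1),interpolation=cv2.INTER_CUBIC)
cv2.imwrite("pics/t6.png",k(b,160,220)[:,:,::-1]);
E
```

```text
time_s: 13.15
eef_pos: [0.5514, -0.167, 0.1604]
eef_rot: [0.002, 0.676, 0.737, 0.0]
wrist_force: [0.6, 0.1, -0.6]
opening: 0.238
```

View pics/t6.png

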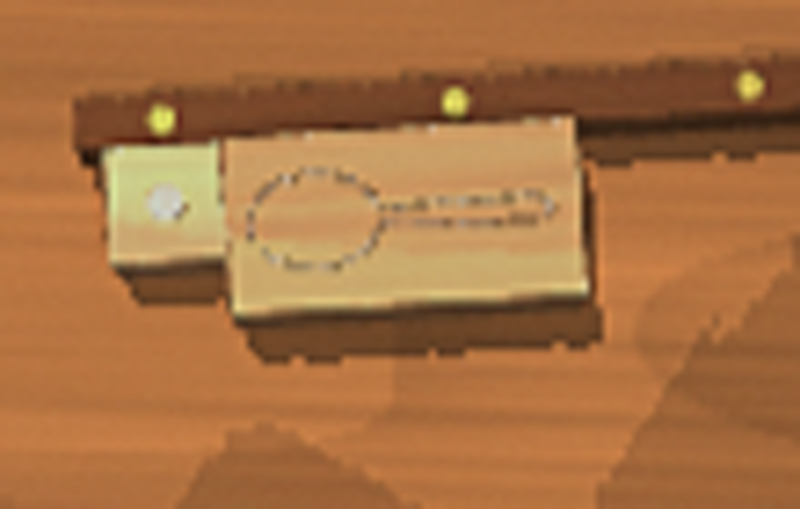

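It looks tight on both faces, and the blank and fence slopes match (3.24° vs 3.21° in the picture). The taller blank could hide a millimetre at the fence, so I'll check with one gentle two-finger nudge into the fence.

```bash
python3 -m pendant '[[[-6,25,0,-10,50],[0,30,0,-10,50],[0,30,0,-10,50],[0,30,0,-10,50],[0,30,0,-10,50],[0,30,0,-10,50],[0,30,0,-10,50],[0,30,0,-10,50]]]'
python3 -m pendant '[[[0,0,-30,-10,50],[0,0,0,0,50]]]'
python3 - <<'E'
from h import *
save(imaging.camera("wrist"),"w7.png")
E
```

```text
time_s: 14.25
eef_pos: [0.5452, 0.0751, 0.1574]
eef_rot: [-0.0, 0.991, 0.131, -0.001]
wrist_force: [-0.0, -0.1, 0.4]
opening: 0.59
time_s: 14.5
eef_pos: [0.5433, 0.0743, 0.1254]
eef_rot: [-0.001, 0.999, 0.048, -0.003]
wrist_force: [-0.5, -0.1, -0.3]
opening: 0.586
```

View pics/w7.png

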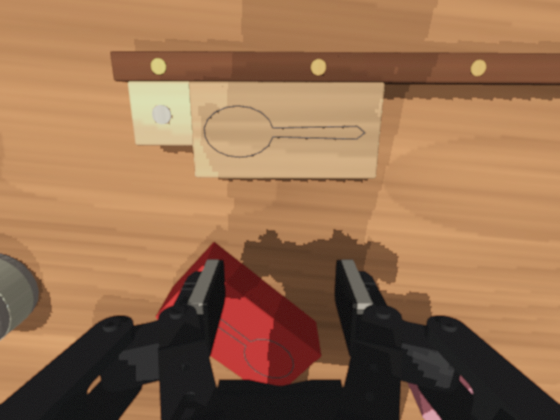

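The wrist view shows the blank touching both the stop and the fence, edges parallel. By calculation the fingers come down about 30 mm ahead of the red block's corner.

```bash
python3 -m pendant '[[[3,-8,-40,0,50],[0,0,-40,0,50],[0,0,-30,0,50],[0,0,0,0,50]]]'
python3 -m pendant '[[[5,0.5,0,0,50],[5,0.5,0,0,50],[3,0.3,0,0,50],[0,0,0,0,50]]]'
python3 -m pendant '[[[3,0.3,0,0,50],[0,0,0,0,50]]]'
```

```text
time_s: 15.05
eef_pos: [0.5473, 0.0645, 0.0168]
eef_rot: [-0.0, 0.999, 0.047, -0.002]
wrist_force: [-0.4, 0.5, 0.2]
opening: 0.581
time_s: 15.55
eef_pos: [0.5599, 0.0654, 0.0191]
eef_rot: [0.0, 0.999, 0.046, -0.003]
wrist_force: [-10.1, -3.0, 7.0]
opening: 0.582
time_s: 15.8
eef_pos: [0.5599, 0.0656, 0.0184]
eef_rot: [0.0, 0.999, 0.046, -0.006]
wrist_force: [-20.2, -3.9, 13.3]
opening: 0.583
```

The contact plane is the same as at the first seating (−78.2 mm), so the blank is on the fence. Next: retract, lift and a final look.

```bash
python3 -m pendant '[[[-6,-0.5,0,0,50],[-9,-1,0,0,50],[0,0,40,0,50],[0,0,50,0,50],[0,0,50,0,50],[-40,-40,20,0,50],[-40,-40,0,0,50],[0,0,0,0,50]]]'
python3 - <<'E'
from h import *
b=imaging.camera("top"); s=imaging.camera("side")
A=cv2.resize(b["img"][160:230,220:330],(800,509),interpolation=cv2.INTER_CUBIC)
cv2.imwrite("pics/f8.png",cv2.resize(np.hstack([A,cv2.resize(s["img"],(679,509))])[:,:,::-1],(800,276)))
E
```

```text
time_s: 16.8
eef_pos: [0.4682, -0.0172, 0.1791]
eef_rot: [0.0, 0.999, 0.044, 0.001]
wrist_force: [-0.2, -0.1, 0.2]
opening: 0.583
```

View pics/f8.png

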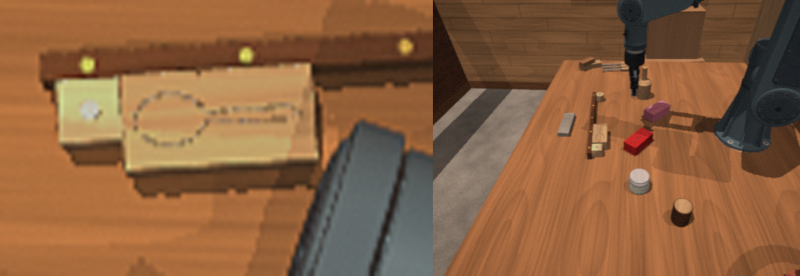

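The final view shows the blank tight to the stop and fence, everything else where it stood, and the gripper clear.

```bash
python3 -c "
from bench import order; print(order.hand_in())"
```

```text
the job is handed in; nothing more can be done
None
```

The blank is seated with one long side flat on the fence and one end tight against the square stop, and the job was handed in at about 17 s of the 48 s allowed. I slid it squarely onto the fence with two fingers, pushed it along the fence by its far end to the stop, then gave it one gentle nudge into the fence.

**Fence contact:** the last nudge stalled at the same plane as the first seating (−78.2 mm from the fence origin) with 20 N on the wrist. The blank and fence edges are parallel to within about 0.1° in the picture.

**Stop contact:** the end push stalled at 12 N, where the blank's length predicts (50.2 mm against 50.5 mm).

**Bystanders:** in the last pictures the tin, log, whetstone, mallet and the red and pink blocks look where they stood, judged by eye only. The gripper was clear of everything, with no force on the wrist.

No check failed or disagreed. I did not re-measure the blank's position after the last nudge, only viewed it. A gap under a millimetre would not show in the images.

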